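# Key the length stop into its hidden notch in the trimming fence

### The arm

A 6-joint arm with a two-finger parallel gripper is mounted at the origin on a cart in front of the work surface, level with it; the furniture and walls round the work are solid. World frame = base frame: x ahead of the robot, y to its left, z up, the work surface at z = 0. Lengths are in m, angles in rad, forces in N, time in s.
With the tool pointing down it reaches from about 0.35 to 0.975 m from the base axis. Payload 4.9 kg.
Tool frame: the origin (TCP) lies at the very end of the fingers, on their centre line; the grasp point (between the pads) lies 19 mm behind it; z points along the fingers, y is the line along which they close (so a half turn about z gives the same grasp; the last joint's range is limited). The gripper opens to 85 mm and grips with 20 to 120 N. Pads are 22 mm wide; open, the fingers measure 114 mm over their backs; the gripper's body (76 mm by 85 mm) begins 54 mm behind the grasp point. The pads swing forward as they close: fully open they stand 13 mm farther back than shut.
Start: joints at [1.085, 0.053, 1.613, -0, 1.476, -0.119], TCP at [0.224, 0.583, 0.2] pointing down, gripper open.
Joint ranges: [-3.01, 3.01], [-1.01, 2.22], [0.06, 2.58], [-1.02, 4.17], [0.09, 2.62], [-3.14, 3.14]. Speed limits (rad/s): [2.57, 2.57, 3.14, 3.14, 3.14, 3.14].

### API

Orientations are given as a rotation vector (axis times angle).
In Python, from station import ctrl, imaging gives the robot as it stands.
- The arm moves only by the tool play_rows, never from a script. Its argument "series" is a list of rows, each a list of 3 entries, a list of its own where there are three numbers: the opening, from 0 (shut) to 1 (fully open), then the shift along the tool's x, y, z each as a share of 0.05 m, from -1 to 1, then the turn, a rotation vector about the tool's x, y, z each as a share of 8 degrees, from -1 to 1. In form: [[grip, [dx, dy, dz], [ax, ay, az]], ...]. A call has 1 to 8 rows; each row shifts and turns the commanded pose from where the row before left it, along the tool's axes as they then stand; what a row does not reach is not made up. A row lasts 1/8 s, in which the tool goes at most 62.5 mm and 10.7 degrees, less where a joint would pass 70% of its speed; a pose out of reach is approached as far as the arm can. A call with a number of a shift or a turn outside -1 to 1 is refused whole. A call with a gripper value outside its range is refused whole. The fingers move at their own pace and stop on an object; "force" is the grip in N (left out, the last holds). Time passes only in rows, so rows that do not move let the fingers close. It gives the time, the measured TCP pose, the force, the opening and the grip force at its end, in the units of the state.
- ctrl.get_obs(): the state, without advancing time (a new reading comes with each control period).
- imaging.get_image(name): name is "scene" or "top" or "wrist"; returns a dict with "color" (400x640x3 uint8, blue, green, red), "fx", "fy", "cx", "cy" (pixels), "D" ([k1, k2, p1, p2, k3] as OpenCV has them; the pictures are not rectified), "extrinsics" (4x4, takes a point from world to camera coordinates); the wrist camera has in their place "hand_eye" (4x4, takes a point from camera to tool coordinates, whose origin is the TCP and whose axes are the flange's). Camera axes: x right, y down, z forward; pixel columns grow to the right and rows downward; lengths in m; the calibration is good to about 2 mm. A picture is of the moment at which its call begins: read the wrist's pose just before it. There is no depth.
- ctrl.finish_job(): hands the job in; it is judged then, once.
The state is a dict: "t": time; "q": joint angles; "dq": joint speeds; "effort": joint torques, N m; "tool_pos": TCP position; "tool_rot": TCP orientation; "contact_force": force on the tool from outside, world axes, zero at the start; "wrist_torque": the same for the moment, N m; "opening": finger opening in m; "grip_force": force on a finger pad.
Only numpy, scipy, OpenCV 4.12 (cv2) and the standard library are available. Lean on these libraries where they do the work, as an engineer would, in place of code of your own. Each camera call takes 0.05 s, during which the arm holds its last target. There are 200 camera calls.

### The job

Set the blue length stop on the aluminium fence: stand it near either end of the fence's slot, with its steel key pointing in under the lip and touching the strip inside, then slide it along with light pressure until you feel the key drop into the strip's one notch, which cannot be seen and is in a new place for every batch. Stop there, press the block flush against the fence's front, let go and leave it standing. Never force it, and leave the card bundle, glue stick and notebook where they are.

Things in the scene. Friction and masses are not known exactly. Their poses are not given: they have to be found in the camera images.
- fence: Aluminium fence screwed to the table, 350 mm long with its black end caps, 56 mm deep, 31 mm high, white tick scale on top. Origin on the table half-way along it; z up, y along it, x pointing away from the side where the stop is used. Its flat front face is the plane x = -20 mm. Fence and strip inside do not move.
- slot_mid (a point): Middle of the fence's slot, on the hidden strip's face: fence axes, 10.5 mm above the table, 20 mm behind the fence's front. The slot is open at the front from y = -85 to +85 mm and z = 3 to 18 mm above the table, under the lip. The strip's face is flat along the slot but for one notch, 24 mm wide, 11 mm deep, centred anywhere from y = -35 to +35 mm from here.
- stop_block: Blue loose stop block, 0.2 to 0.5 kg, standing on its flat underside. Origin at the underside's centre, z up, x towards the key. Body 50 x 50 x 23 mm, front face at x = +25 mm. With the key touching the strip its front is 8 mm short of the fence's front; with the key home in the notch (about 2 mm play either side) it is flush. It slides on the table without tipping.
- stop_grip (a point): Centre of the upright black grip on top of the stop block, 50 mm above the block's underside and 2 mm behind its middle. The grip is 30 mm along x, 18 mm across y and reaches from 23 to 72 mm above the underside. Axes as the block's: x towards the key.
- key_tip (a point): Middle of the end face of the steel key that sticks out 28 mm from the stop block's front: 53 mm ahead of the block's origin along x, 10.5 mm above its underside. The key is 20 mm wide, tapering to 14 mm over its last 8 mm, and spans z = 6.5 to 14.5 mm. Axes as the block's.
- cards: Flat bundle of white card sleeves with a rubber band, 134 x 73 x 22 mm, lying along the fence near its right end (fence -y), to be left alone. Origin at the centre of its underside.
- glue: Orange and white glue stick standing upright, 27 mm thick, 97 mm high, to the right of the fence, to be left alone. Origin at the centre of its underside.
- pad: Dark blue notebook lying flat behind the right end of the fence, 148 x 109 x 14 mm, to be left alone. Origin at the centre of its underside.

How it is judged:
On the way:
1. the key is under the lip and touches the strip near an end of the slot (more than 45 mm from its middle) (x of key_tip in the frame of fence between -0.004 and 0.003 m and (y of key_tip in the frame of fence above 0.045 m or y of key_tip in the frame of fence below -0.045 m) and z of key_tip in the frame of fence between 0.0055 and 0.0155 m and contact force between stop_block and fence above 0.3 N), for 0.1 s.
At the end, for the whole second after the job is handed in: The stop block stands upright on the table (within 0.08 rad), square to the fence (within 0.12 rad) and at rest, its key in the strip's notch so far that the block's front is within 3 mm of flush with the fence's front (x of key_tip in the frame of fence between 0.005 and 0.0115 m and y of key_tip in the frame of fence between -0.045 and 0.045 m and z of key_tip in the frame of fence between 0.0055 and 0.0155 m and angle between key_tip's own z axis and vertical below 0.08 rad and angle between the x axis of key_tip and the x axis of fence, either way round below 0.12 rad and linear speed of stop_block below 0.01 m/s); the robot touches nothing.
It fails at once if the stop block presses on the fence or strip with more than 25 N (contact force between stop_block and fence above 25 N).
It fails at once if the card bundle is moved more than 15 mm (distance of cards from where it was at the start of the episode above 0.015 m).
It fails at once if the glue stick is moved more than 15 mm or tipped (distance of glue from where it was at the start of the episode above 0.015 m or angle between glue's own z axis and vertical above 0.3 rad).
It fails at once if the notebook is moved more than 15 mm (distance of pad from where it was at the start of the episode above 0.015 m).
It also fails if it takes over 69 s, if anything falls off the work surface, if the arm or the gripper's body presses on something with over 40 N, if the wrist force passes 120 N, or if a joint passes its speed limit or range.

## Working session

There is one attempt and no reset: what is moved stays moved. The work goes in short steps, Python scripts to look and compute and a tool call to move; the robot and the scene stay as the last step left them, time stands still between calls to the robot, and variables do not carry over. Pictures are saved under pics/ and viewed, at most 10 in all, crops included, and the job is handed in when it is done.

Besides the shell and the picture viewer there is one more tool, called as name(argument=value, ...) on one line, values as JSON. play_rows: Moves the arm, as the interface text tells. Shift numbers are shares of 0.05 m and turn numbers shares of 8 degrees, none past 1 either way. Its arguments: {"type":"object","properties":{"series":{"type":"array"},"force":{"type":"number"}},"required":["series"]}

```bash
mkdir -p pics
cat > h.py <<'E'
from station import ctrl, imaging
import numpy as np, cv2
from scipy.spatial.transform import Rotation as R
def snap(n,f):
    o=ctrl.get_obs(); d=imaging.get_image(n); cv2.imwrite(f'pics/{f}.png',d['color']); 
    K=np.array([[d['fx'],0,d['cx']],[0,d['fy'],d['cy']],[0,0,1]])
    if n=='wrist':
        T=np.eye(4);T[:3,:3]=R.from_rotvec(o['tool_rot']).as_matrix();T[:3,3]=o['tool_pos'];E=np.linalg.inv(T@d['hand_eye'])
    else: E=np.array(d['extrinsics'])
    np.savez(f'pics/{f}.npz',K=K,D=np.array(d['D']),E=E)
def back(f,uv,z):
    c=np.load(f'pics/{f}.npz'); p=cv2.undistortPoints(np.array(uv,float).reshape(-1,1,2),c['K'],c['D']).reshape(-1,2)
    Rm=c['E'][:3,:3]; C=-Rm.T@c['E'][:3,3]; z=np.broadcast_to(z,len(p)); out=[]
    for q,zz in zip(p,z):
        r=Rm.T@np.r_[q,1]; out.append(C+r*(zz-C[2])/r[2])
    return np.array(out)
def proj(f,P):
    c=np.load(f'pics/{f}.npz'); return cv2.projectPoints(np.array(P,float),cv2.Rodrigues(c['E'][:3,:3])[0],c['E'][:3,3],c['K'],c['D'])[0].reshape(-1,2)
E
python3 - <<'E'
from h import *
for n in('scene','top'): snap(n,n+'0'); c=np.load(f'pics/{n}0.npz');print(-c['E'][:3,:3].T@c['E'][:3,3])
print(ctrl.get_obs())
E
```

```text
[0.13623334 0.20845123 0.69815758]
[ 0.39353251 -0.33619922  0.92628781]
{'t': 0.1, 'q': array([ 1.08499176e+00,  5.32865731e-02,  1.61417977e+00, -1.08298816e-06,
        1.47599734e+00, -1.18992536e-01]), 'dq': array([ 1.15362473e-04, -4.07212735e-04, -1.92589050e-03,  8.35367541e-05,
        2.09861606e-04,  2.27742967e-04]), 'effort': array([ 4.74969984e-04, -3.94902742e+01, -3.71363461e+01, -1.73239682e-04,
        3.86410058e-03,  2.51151761e-06]), 'tool_pos': array([0.22384938, 0.58286126, 0.19837487]), 'tool_rot': array([-5.72860319e-01, -3.08835446e+00,  2.80566468e-03]), 'contact_force': array([-0.83232993,  0.01409879, -0.48309563]), 'wrist_torque': array([-0.01929516,  0.04636809, -0.01575925]), 'grip_force': 0.0, 'opening': 0.08532517695410598}
```

View pics/top0.png

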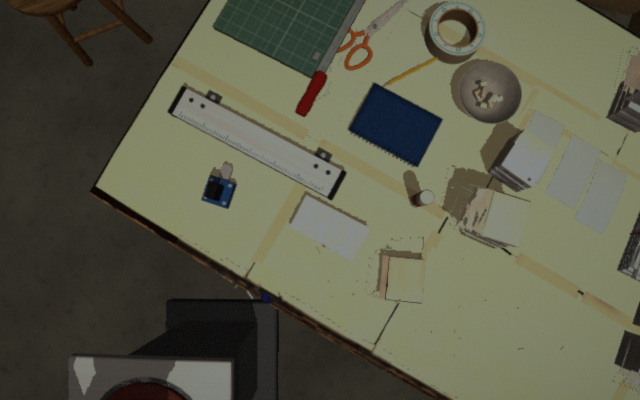

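View pics/scene0.png

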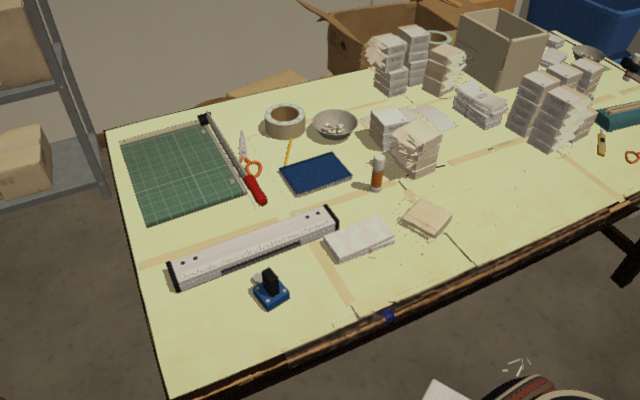

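The top view shows the fence from about (180,100) to (335,185). The stop is at (219,190) with its key towards the fence, and the cards are at (328,225). I'll zoom in on both views next.

Run:
```python
from h import *
a=cv2.imread('pics/top0.png')[80:230,160:360]; b=cv2.imread('pics/scene0.png')[195:315,160:350]
a=cv2.resize(a,(800,600),interpolation=cv2.INTER_CUBIC); b=cv2.resize(b,(760,480),interpolation=cv2.INTER_CUBIC)
cv2.imwrite('pics/a.png',np.clip(a*1.6,0,255)); cv2.imwrite('pics/b.png',np.clip(b*1.3,0,255))
```

```text
[ WARN:0@0.031] global loadsave.cpp:1063 imwrite_ Unsupported depth image for selected encoder is fallbacked to CV_8U.
```

View pics/a.png

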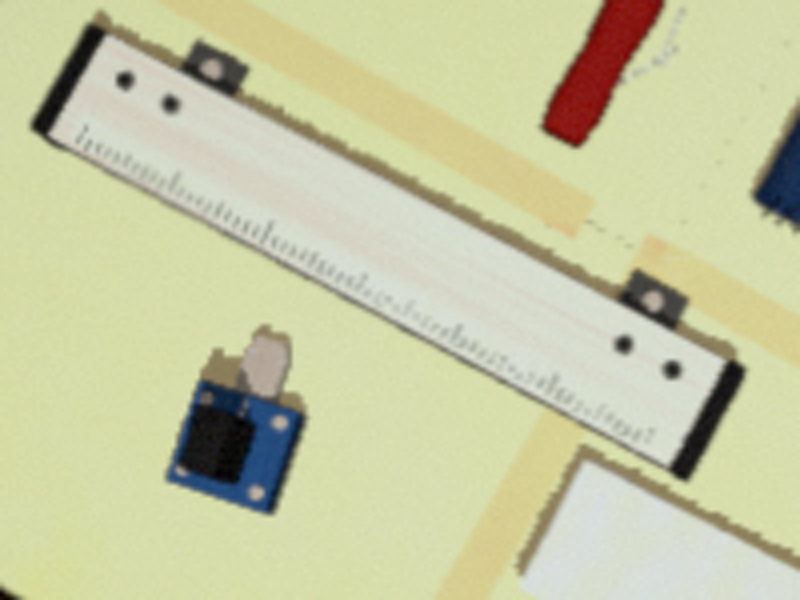

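View pics/b.png

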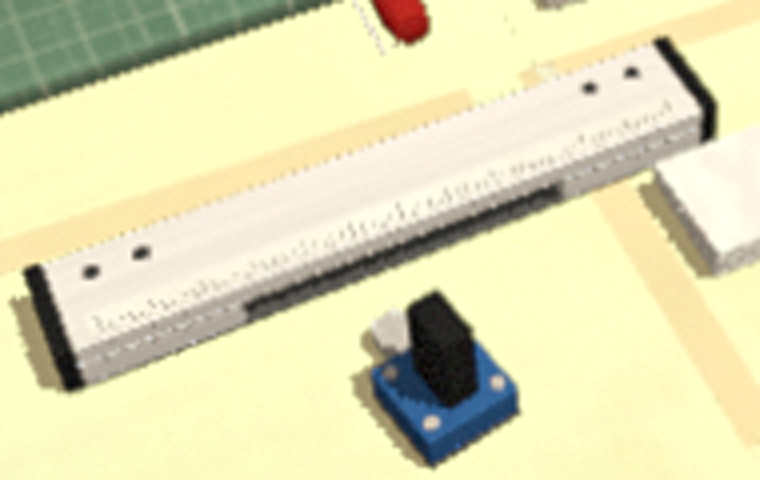

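Enlarged crops: fence top corners at about (98,25), (40,132), (740,368) and (682,475). Block top corners at (203,382), (303,408), (272,513) and (168,480), and the key points up and slightly right.

```bash
cat > m.py <<'E'
from h import *
A=lambda l:[(160+(x+.5)/4-.5,80+(y+.5)/4-.5) for x,y in l]
B=lambda l:[(160+(x+.5)/4-.5,195+(y+.5)/4-.5) for x,y in l]
f=back('top0',A([(98,25),(40,132),(682,475),(740,368)]),.031)
g=back('scene0',B([(35,268),(75,388),(712,138),(662,40)]),[.031,.0,.0,.031])
b=back('top0',A([(203,382),(303,408),(272,513),(168,480)]),.023)
b2=back('scene0',B([(375,375),(518,395),(433,445)]),.023)
np.set_printoptions(precision=4,suppress=True)
print(f,[np.linalg.norm(f[i]-f[(i+1)%4]) for i in range(4)]);print('scene fence',g)
print(b,[np.linalg.norm(b[i]-b[(i+1)%4]) for i in range(4)]);print('scene block',b2)
yv=(f[0]+f[1]-f[2]-f[3])[:2];yv/=np.linalg.norm(yv);xv=np.array([yv[1],-yv[0]])
c=f.mean(0)[:2]; # centre; x extents -20..36 -> centre x=+8
O=c-.008*xv
print('fence yaw x',np.arctan2(xv[1],xv[0]),'O',O, 'slot ends scene', back('scene0',B([(248,315),(560,193)]),.018)[:,:2]@np.c_[xv,yv]-O@np.c_[xv,yv])
bx=((b[0]+b[1])-(b[2]+b[3]))[:2];by=((b[0]+b[3])-(b[1]+b[2]))[:2]
print('block yaw',np.arctan2(bx[1],bx[0]),np.arctan2(-by[0],by[1]),'c',b.mean(0)[:2])
print('rel',(b.mean(0)[:2]-O)@np.c_[xv,yv])
o=ctrl.get_obs();print(R.from_rotvec(o['tool_rot']).as_matrix())
E
python3 m.py
```

```text
[[ 0.6636 -0.0685  0.031 ]
 [ 0.6125 -0.0428  0.031 ]
 [ 0.4528 -0.3427  0.031 ]
 [ 0.5016 -0.369   0.031 ]] [np.float64(0.05726304186409973), np.float64(0.3398271278625881), np.float64(0.055464927147631946), np.float64(0.34143933183031105)]
scene fence [[ 0.6584 -0.0683  0.031 ]
 [ 0.6135 -0.0425 -0.    ]
 [ 0.4532 -0.3474  0.    ]
 [ 0.4991 -0.3674  0.031 ]]
[[ 0.4958 -0.1213  0.023 ]
 [ 0.4838 -0.1682  0.023 ]
 [ 0.4353 -0.1547  0.023 ]
 [ 0.4503 -0.106   0.023 ]] [np.float64(0.04841628997368471), np.float64(0.050286014134205796), np.float64(0.05099082176835636), np.float64(0.04796653550719406)]
scene block [[ 0.4906 -0.1182  0.023 ]
 [ 0.4307 -0.1466  0.023 ]
 [ 0.4457 -0.1041  0.023 ]]
fence yaw x -0.4919001720019134 O [ 0.5506 -0.202 ] slot ends scene [[-0.03    0.0854]
 [-0.0288 -0.0791]]
block yaw -0.298141880135268 -0.2755781731444914 c [ 0.4663 -0.1376]
rel [-0.1047  0.017 ]
[[-0.9335  0.3586 -0.0009]
 [ 0.3586  0.9335 -0.0017]
 [ 0.0002 -0.0019 -1.    ]]
```

play_rows(series=[[1,[-0.69,-0.84,0],[0,0,0]],[1,[-0.69,-0.84,0],[0,0,0]],[1,[-0.69,-0.84,0],[0,0,0]],[1,[-0.69,-0.84,0],[0,0,0]],[1,[-0.69,-0.84,0],[0,0,0]],[1,[-0.69,-0.84,0],[0,0,0]],[1,[-0.69,-0.84,0],[0,0,0]],[1,[-0.69,-0.84,0],[0,0,0]]])

```text
t: 1.1
tool_pos: [0.3612, 0.1691, 0.1991]
tool_rot: [0.572, 3.089, 0.0]
contact_force: [1.9, -0.2, 0.4]
opening: 0.0856
grip_force: 0.0
```

play_rows(series=[[1,[-0.69,-0.84,0],[0,0,0]],[1,[-0.69,-0.84,0],[0,0,0]],[1,[-0.69,-0.84,0],[0,0,0]],[1,[-0.69,-0.84,0],[0,0,0]],[1,[-0.69,-0.84,0],[0,0,0]],[1,[0,0,0],[0,0,0]],[1,[0,0,0],[0,0,0]]])

```text
t: 1.98
tool_pos: [0.4466, -0.0868, 0.1989]
tool_rot: [-0.573, -3.087, -0.001]
contact_force: [-0.4, 0.6, -0.9]
opening: 0.0853
grip_force: 0.0
```

Run:
```python
from h import *
snap('wrist','w1'); o=ctrl.get_obs(); print(o['t'],o['tool_pos'],o['tool_rot'],o['q'],o['contact_force'])
a=cv2.imread('pics/w1.png'); cv2.imwrite('pics/w1b.png',np.clip(a*1.4,0,255).astype('uint8'))
```

```text
2.025 [ 0.4466036  -0.08632002  0.19910332] [-5.71690571e-01 -3.08831189e+00 -7.56860740e-04] [-3.55015830e-01 -3.73612337e-01  1.99195860e+00  3.36201141e-04
  1.52412922e+00 -1.55974350e+00] [0.24203277 0.29551161 0.68467255]
```

View pics/w1b.png

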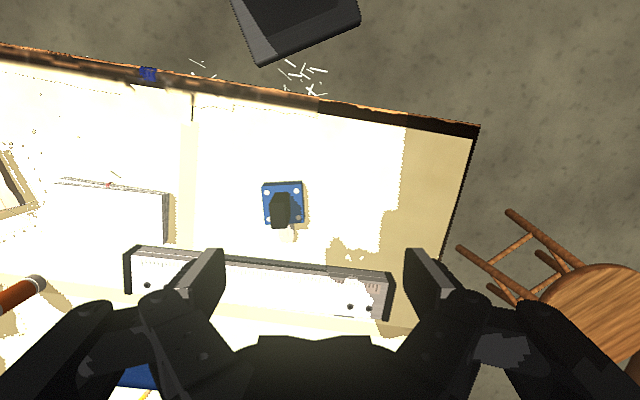

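The wrist view shows the block at (283,203) and the fence front edge from about (135,246) to (395,275). I'll zoom in.

Run:
```python
from h import *
a=cv2.imread('pics/w1.png')[170:330,110:410]; a=cv2.resize(a,None,fx=2.6667,fy=2.6667,interpolation=cv2.INTER_CUBIC)
cv2.imwrite('pics/w1c.png',a); print(a.shape)
```

```text
(427, 800, 3)
```

View pics/w1c.png

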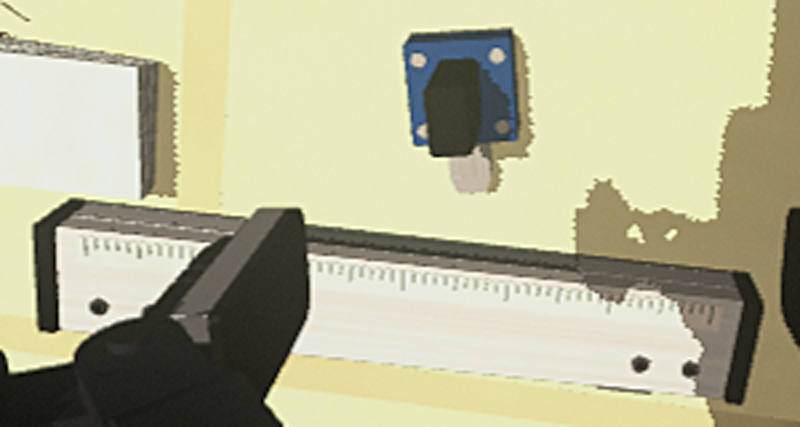

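```bash
cat > m2.py <<'E'
from h import *
np.set_printoptions(precision=4,suppress=True)
s=2.6667
W=lambda l:[(110+(x+.5)/s-.5,170+(y+.5)/s-.5) for x,y in l]
f=back('w1',W([(762,306),(35,224),(38,330),(743,404)]),.031) # FL(+y) , FR, BR, BL
b=back('w1',W([(517,140),(413,147),(411,44),(514,37)]),.023) # front +y, front -y, back -y, back+y
L=lambda p:[round(float(np.linalg.norm(p[i]-p[(i+1)%4])),4) for i in range(4)]
print(f,L(f));print(b,L(b))
yv=(f[0]+f[3]-f[1]-f[2])[:2];yv/=np.linalg.norm(yv);xv=np.array([yv[1],-yv[0]])
O=f.mean(0)[:2]-.008*xv
print('yaw',np.arctan2(xv[1],xv[0]),'O',O,'frontx',(f[:2,:2]-O)@np.c_[xv,yv])
q=back('w1',W([(80,205),(730,276)]),0);print('frontbottom',(q[:,:2]-O)@np.c_[xv,yv])
bx=((b[0]+b[1])-(b[2]+b[3]))[:2];by=((b[0]+b[3])-(b[1]+b[2]))[:2]
print('byaw',np.arctan2(bx[1],bx[0]),np.arctan2(-by[0],by[1]),'c',b.mean(0)[:2],'rel',(b.mean(0)[:2]-O)@np.c_[xv,yv])
bb=back('w1',W([(405,35),(514,28)]),0);print('back bottom mid',bb)
E
python3 m2.py
```

```text
[[ 0.6143 -0.0387  0.031 ]
 [ 0.4497 -0.3448  0.031 ]
 [ 0.4995 -0.3728  0.031 ]
 [ 0.6641 -0.0639  0.031 ]] [0.3475, 0.0571, 0.3501, 0.0558]
[[ 0.4949 -0.1194  0.023 ]
 [ 0.4806 -0.1661  0.023 ]
 [ 0.435  -0.1471  0.023 ]
 [ 0.4488 -0.1026  0.023 ]] [0.0488, 0.0494, 0.0466, 0.0491]
yaw -0.4916034566768335 O [ 0.5498 -0.2013] frontx [[-0.0199  0.1737]
 [-0.0206 -0.1738]]
frontbottom [[-0.0167 -0.1703]
 [-0.0177  0.1654]]
byaw -0.3722947482383495 -0.29803900315478116 c [ 0.4648 -0.1338] rel [-0.1068  0.0193]
back bottom mid [[ 0.4334 -0.1536  0.    ]
 [ 0.449  -0.1036  0.    ]]
```

play_rows(series=[[0.7,[-0.67,-0.78,0],[0,0,-0.43]],[0.7,[0,0,0.5],[0,0,0]],[0.7,[0,0,0.7],[0,0,0]],[0.7,[0,0,0.6],[0,0,0]],[0.7,[0,0,0.6],[0,0,0]],[0.7,[0,0,0.5],[0,0,0]],[0.7,[0,0,0.3],[0,0,0]],[0.7,[0,0,0],[0,0,0]]])

```text
t: 3.02
tool_pos: [0.4635, -0.1344, 0.0386]
tool_rot: [-0.478, -3.103, -0.001]
contact_force: [-0.2, 0.0, -0.3]
opening: 0.0595
grip_force: 0.0
```

Run:
```python
from h import *
snap('wrist','w2'); o=ctrl.get_obs(); print(o['t'],o['tool_pos'],o['tool_rot'],o['contact_force'])
```

```text
3.075 [ 0.46441753 -0.13495025  0.0397662 ] [4.78236220e-01 3.10491715e+00 7.83300828e-05] [ 1.32197187 -0.23332621  0.26254557]
```

View pics/w2.png

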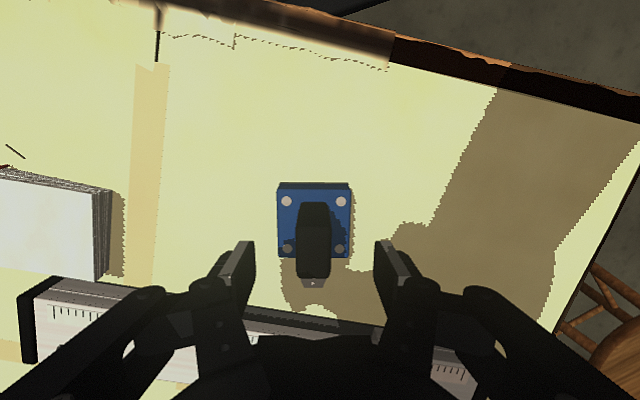

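The block's edges are square to the image and the grip is centred between the fingers at about (313,240). I'll check the fore-aft offset numerically.

Run:
```python
from h import *
np.set_printoptions(precision=4,suppress=True)
print(back('w2',[(303,203),(323,203),(329,278),(297,278)],[.072,.072,.072,.072]))
b=back('w2',[(277,188),(351,188),(350,257),(277,257)],.023);print(b,b.mean(0))
```

```text
[[ 0.4353 -0.1311  0.072 ]
 [ 0.4382 -0.1217  0.072 ]
 [ 0.4787 -0.1308  0.072 ]
 [ 0.4736 -0.147   0.072 ]]
[[ 0.4332 -0.1502  0.023 ]
 [ 0.4478 -0.104   0.023 ]
 [ 0.4952 -0.118   0.023 ]
 [ 0.4798 -0.1666  0.023 ]] [ 0.464  -0.1347  0.023 ]
```

play_rows(series=[[0,[0,0,0.06],[0,0,0]],[0,[0,0,0],[0,0,0]],[0,[0,0,0],[0,0,0]],[0,[0,0,0],[0,0,0]],[0,[0,0,0],[0,0,0]]], force=25)

```text
t: 3.7
tool_pos: [0.4648, -0.1356, 0.0372]
tool_rot: [0.48, 3.104, 0.0]
contact_force: [-0.6, 2.0, 4.2]
opening: 0.0165
grip_force: 25.2
```

play_rows(series=[[0,[0,0,0],[0,0,0.44]],[0,[0,0,0],[0,0,0.44]],[0,[0,0,0],[0,0,0.44]],[0,[-0.15,0.22,0],[0,0,0]],[0,[-0.2,0.22,0],[0,0,0]],[0,[-0.15,0.22,0],[0,0,0]],[0,[-0.15,0.22,0],[0,0,0]],[0,[0,0,0],[0,0,0]]])

```text
t: 4.7
tool_pos: [0.5185, -0.1125, 0.0408]
tool_rot: [0.761, 3.039, 0.002]
contact_force: [2.3, 3.6, 14.7]
opening: 0.0091
grip_force: 22.0
```

```bash
cat > st.py <<'E'
from h import *
np.set_printoptions(precision=4,suppress=True)
xv=np.array([np.cos(-.4917),np.sin(-.4917)]);F=np.c_[xv,[-xv[1],xv[0]]];O=np.array([.55,-.2016])
o=ctrl.get_obs();v=o['tool_rot'];yaw=2*np.arctan2(v[1],v[0])
print('t',o['t'],'block-fence yaw',(yaw-np.pi+.4917+np.pi)%(2*np.pi)-np.pi,'tcp fence',(o['tool_pos'][:2]-O)@F,'z',o['tool_pos'][2],'force fence',o['contact_force'][:2]@F,o['contact_force'][2],'grip',o['opening'])
E
cat > look.py <<'E'
import sys
from st import *
snap('wrist',sys.argv[1])
E
python3 look.py w3
```

```text
t 4.7 block-fence yaw 0.0008136153706779226 tcp fence [-0.0698  0.0637] z 0.040792472904613256 force fence [0.3209 4.3046] 14.705652906317821 grip 0.009147013438107214
```

View pics/w3.png

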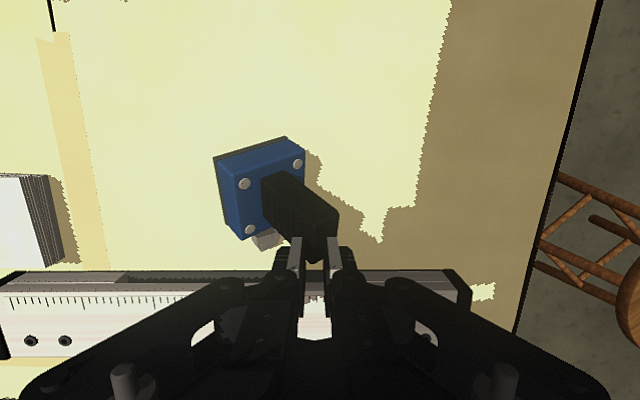

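The grip has slipped: the block sits twisted, with the pads only on the grip's front corner at about (320,235). I'll check the pad geometry numerically, then release.

Run:
```python
from h import *
np.set_printoptions(precision=3,suppress=True)
for f,t in(('w2',[.4644,-.135,.0398]),('w3',[.5185,-.1125,.0408])):
    t=np.array(t);print(f,proj(f,[t,t+[0,0,.019],t+[0,0,.03]]))
t=np.array([.464,-.1347,0]);x=np.array([.955,-.296,0])
print('grip corners expected w2',proj('w2',[t+x*.013+[0,0,.072],t-x*.017+[0,0,.072],t-x*.017+[0,0,.023],t+x*.013+[0,0,.023]]))
c=np.load('pics/w2.npz');E=np.linalg.inv(c['E']);print('cam',E[:3,3],'axis',E[:3,2])
```

```text
w2 [[313.436 233.511]
 [313.371 246.142]
 [313.326 254.803]]
w3 [[314.095 231.191]
 [314.195 243.837]
 [314.263 252.496]]
grip corners expected w2 [[313.788 278.282]
 [313.424 224.945]
 [313.569 199.352]
 [313.844 241.41 ]]
cam [ 0.398 -0.114  0.213] axis [ 0.254 -0.08  -0.964]
```

play_rows(series=[[0.35,[0,0,0],[0,0,0]],[0.7,[0,0,0],[0,0,0]],[0.7,[0,0,-0.4],[0,0,0]],[0.7,[0,0,-0.9],[0,0,0]],[0.7,[0,0,-0.9],[0,0,0]],[0.7,[0.5,0,-0.9],[0,0,0]],[0.7,[0,0,0],[0,0,0]],[0.7,[0,0,0],[0,0,0]]])

```text
t: 5.75
tool_pos: [0.4909, -0.1002, 0.1902]
tool_rot: [-0.763, -3.046, 0.0]
contact_force: [-0.6, -0.4, 0.0]
opening: 0.0598
grip_force: 0.0
```

```bash
python3 look.py w4; python3 -c "
from h import *
a=cv2.imread('pics/w4.png');cv2.imwrite('pics/w4c.png',cv2.resize(a,(800,500)))"
```

```text
t 5.75 block-fence yaw 0.0005269458344008271 tcp fence [-0.0999  0.0615] z 0.19019302304918234 force fence [-0.3186 -0.6171] 0.026046815052465533 grip 0.0597877449383054
```

View pics/w4c.png

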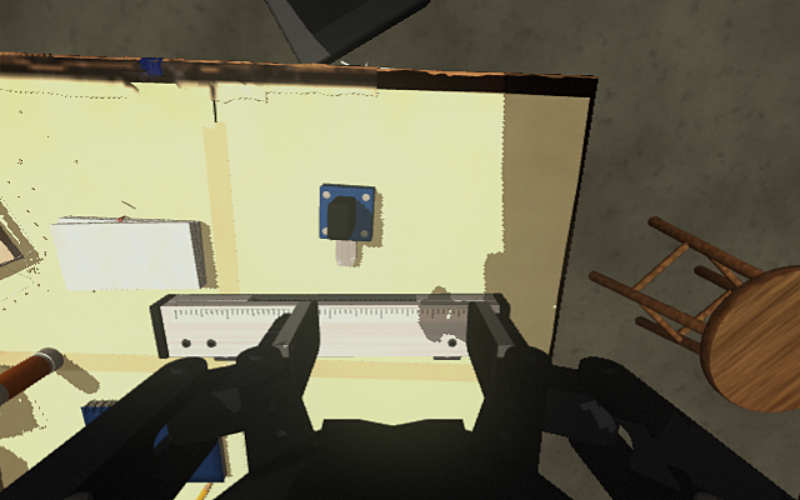

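The block is back on its underside, nearly square, at about (347,215) in the enlarged view. Next I'll compare the seen finger pads with the projected TCP, and re-measure the block numerically.

```bash
cat > seg.py <<'E'
from st import *
def block(f):
    a=cv2.imread(f'pics/{f}.png').astype(int); m=((a[...,0]>a[...,2]+35)&(a[...,0]>60)).astype('uint8')
    n,l,s,c=cv2.connectedComponentsWithStats(m)
    return m,n,l,s,c
E
python3 - <<'E'
from seg import *
T=np.array([.4466,-.0863,.1991]);x=np.array([-.9335,.3586,0]);y=np.array([.3586,.9335,0])
P=[T+x*sx*.011+y*sy*.0425+[0,0,h] for sy in(-1,1) for sx in(1,-1) for h in (.013,.045)]
print(proj('w1',P).reshape(2,2,2,2))
m,n,l,s,c=block('w4')
for i in range(1,n):
    if s[i,4]>150:
        print(s[i],c[i]); k=cv2.convexHull(cv2.findContours((l==i).astype('uint8'),0,2)[0][0]); print(cv2.minAreaRect(k),cv2.approxPolyDP(k,3,True).reshape(-1,2).tolist())
print(np.load('pics/w4.npz')['E'][:3], )
h=imaging.get_image('wrist')['hand_eye'];print(h)
E
```

```text
t 5.8 block-fence yaw 0.00046148655965350116 tcp fence [-0.1003  0.0615] z 0.18937433027303535 force fence [ 0.6479 -0.0223] -1.2856680563019816 grip 0.060256356316297756
[[[[240.6693 221.5368]
   [224.5198 244.3672]]

  [[243.1631 256.5994]
   [228.1869 285.9215]]]


 [[[388.9938 221.3281]
   [405.497  244.1172]]

  [[386.5568 256.4032]
   [401.8844 285.6897]]]]
[256 149  42  42 544] [272.3548 160.6893]
((276.5, 169.5), (41.0, 41.0), 90.0) [[297, 151], [297, 170], [261, 190], [256, 189], [256, 149]]
[153 360  22  23 255] [165.8627 373.6118]
((167.4268035888672, 375.3414611816406), (15.773550987243652, 28.42362403869629), 38.65980529785156) [[171, 360], [173, 381], [153, 382]]
[[ 0.4726  0.8813 -0.0009 -0.1435]
 [ 0.8493 -0.4551  0.2674 -0.4943]
 [ 0.2352 -0.1271 -0.9636  0.2417]]
[[-0.001  -0.9631 -0.269   0.0686]
 [ 1.     -0.0009 -0.0007  0.0001]
 [ 0.0005 -0.269   0.9631 -0.1746]
 [ 0.      0.      0.      1.    ]]
```

```bash
cat > fit.py <<'E'
# fit block pose (x,y,yaw in fence axes) to picture corners of the top face
from seg import *
def pose(f,uv):
    b=back(f,uv,.023)[:,:2]; b=(b-O)@F   # order front+y, front-y, back-y, back+y
    d=(b[0]+b[1]-b[2]-b[3]); e=(b[0]+b[3]-b[1]-b[2])
    print(f,'corners',b.tolist(),'c',b.mean(0),'yaw',np.arctan2(d[1],d[0]),np.arctan2(-e[0],e[1]))
E
python3 - <<'E'
from fit import *
pose('w4',[(299,192),(257,191),(256.5,151),(300,149)])
a=cv2.imread('pics/w4.png'); 
for v in(148,150,152,156,188,190,192,194): print(v,a[v,252:304:4].tolist())
E
```

```text
t 5.85 block-fence yaw 0.0004196698821132827 tcp fence [-0.1004  0.0615] z 0.1890720115091057 force fence [-0.159  -0.4332] 0.14413062558062983 grip 0.05982649109230002
w4 corners [[-0.08398081952577416, 0.04356818176922756], [-0.08520709784513698, -0.0059399412242969515], [-0.13199082486208075, -0.004089027695226743], [-0.13422672702124908, 0.04540714612703391]] c [-0.1089  0.0197] yaw -0.03801004439482555 0.010197424515486083
148 [[182, 227, 224], [148, 183, 174], [54, 53, 47], [50, 50, 45], [55, 53, 48], [56, 58, 51], [71, 78, 73], [79, 97, 92], [99, 126, 121], [118, 156, 151], [149, 199, 195], [201, 251, 249], [187, 235, 232]]
150 [[183, 227, 223], [115, 72, 43], [129, 96, 69], [130, 95, 69], [125, 92, 66], [122, 91, 66], [121, 87, 61], [117, 85, 62], [100, 77, 58], [68, 60, 50], [53, 53, 47], [45, 44, 40], [131, 176, 173]]
152 [[184, 227, 223], [115, 71, 44], [110, 77, 49], [128, 92, 66], [127, 93, 67], [125, 90, 65], [125, 91, 65], [124, 90, 63], [123, 89, 65], [122, 91, 64], [126, 91, 66], [125, 90, 66], [75, 106, 118]]
156 [[181, 227, 224], [118, 72, 44], [163, 184, 197], [13
[... 277 characters left out ...]
, 64, 54], [71, 69, 59], [87, 105, 111], [66, 59, 51], [97, 136, 148]]
190 [[179, 226, 222], [106, 104, 86], [94, 58, 36], [32, 43, 42], [42, 52, 53], [42, 54, 55], [43, 54, 54], [71, 63, 53], [70, 63, 53], [70, 60, 51], [70, 63, 55], [64, 57, 47], [96, 137, 148]]
192 [[182, 227, 224], [182, 230, 227], [185, 234, 231], [148, 196, 197], [178, 218, 220], [143, 161, 173], [100, 114, 121], [123, 137, 144], [55, 59, 53], [67, 67, 57], [61, 51, 40], [60, 58, 52], [98, 135, 148]]
194 [[179, 226, 222], [180, 227, 223], [179, 226, 221], [181, 228, 223], [172, 210, 211], [156, 175, 186], [161, 178, 191], [161, 180, 191], [128, 143, 152], [98, 139, 151], [96, 136, 150], [99, 141, 152], [100, 139, 151]]
```

Run:
```python
from fit import *
pose('w4',[(298.5,193),(257.5,190.5),(257.5,148.8),(299,151.4)])
```

```text
t 5.85 block-fence yaw 0.0004196698821132827 tcp fence [-0.1004  0.0615] z 0.1890720115091057 force fence [-0.159  -0.4332] 0.14413062558062983 grip 0.05982649109230002
w4 corners [[-0.08276487896924628, 0.04296052079749012], [-0.08581307521710886, -0.0053192983371407885], [-0.13446698680010305, -0.0028247507034944034], [-0.13152423981316605, 0.044234169412318086]] c [-0.1086  0.0198] yaw -0.03866329851457024 -0.06275598438213718
```

play_rows(series=[[0.45,[0.2,-0.83,0],[0,0,0]],[0.45,[0,0,0.5],[0,0,0.32]],[0.45,[0,0,0.8],[0,0,0]],[0.45,[0,0,0.8],[0,0,0]],[0.45,[0,0,0.5],[0,0,0]],[0.45,[0,0,0.3],[0,0,0]],[0.45,[0,0,0.15],[0,0,0]],[0.45,[0,0,0],[0,0,0]]])

```text
t: 6.85
tool_pos: [0.4633, -0.1322, 0.0389]
tool_rot: [-0.831, -3.029, -0.0]
contact_force: [0.1, -0.3, 0.9]
opening: 0.0382
grip_force: 0.0
```

```bash
python3 look.py w5
```

```text
t 6.85 block-fence yaw -0.04404590175089673 tcp fence [-0.1092  0.0202] z 0.038898486326364196 force fence [ 0.2326 -0.2255] 0.9016062917674247 grip 0.03819982571194279
```

play_rows(series=[[0.45,[0,0,0.04],[0,0,0]],[0.45,[0,0,0.04],[0,0,0]],[0.45,[0,0,0],[0,0,0]]])

```text
t: 7.28
tool_pos: [0.4633, -0.1322, 0.0351]
tool_rot: [0.831, 3.029, -0.0]
contact_force: [-0.0, -0.2, -0.5]
opening: 0.0386
grip_force: 0.0
```

play_rows(series=[[0.45,[0,0,0.06],[0,0,0]],[0.45,[0,0,0.06],[0,0,0]],[0.45,[0,0,0],[0,0,0]]])

```text
t: 7.65
tool_pos: [0.4629, -0.132, 0.0285]
tool_rot: [-0.831, -3.029, -0.0]
contact_force: [-0.0, 0.1, -0.9]
opening: 0.0387
grip_force: 0.0
```

play_rows(series=[[0.45,[0,0,0.05],[0,0,0]],[0.45,[0,0,0.05],[0,0,0]],[0.45,[0,0,0],[0,0,0]]])

```text
t: 8.02
tool_pos: [0.463, -0.1321, 0.0237]
tool_rot: [-0.831, -3.029, -0.0]
contact_force: [0.8, 0.1, 0.3]
opening: 0.0384
grip_force: 0.0
```

play_rows(series=[[0.45,[0,0,0.05],[0,0,0]],[0.45,[0,0,0.05],[0,0,0]],[0.45,[0,0,0],[0,0,0]]])

```text
t: 8.4
tool_pos: [0.463, -0.132, 0.0187]
tool_rot: [-0.831, -3.029, -0.0]
contact_force: [-0.7, 0.9, -0.6]
opening: 0.0384
grip_force: 0.0
```

```bash
python3 look.py w6
python3 - <<'E'
import cv2,numpy as np
a=cv2.imread('pics/w6.png')[110:340,150:480]; cv2.imwrite('pics/w6c.png',np.clip(cv2.resize(a,None,fx=2.4,fy=2.4,interpolation=2)*1.5,0,255).astype('uint8'))
E
```

```text
t 8.4 block-fence yaw -0.04401311070702629 tcp fence [-0.1095  0.0202] z 0.018665571251166864 force fence [-1.0341  0.4346] -0.6220090942476831 grip 0.03835809483143704
```

View pics/w6c.png

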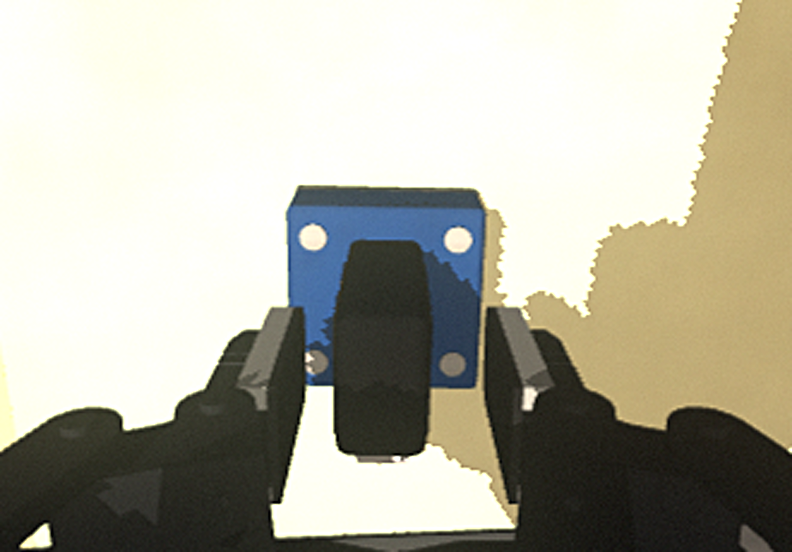

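The fingers straddle the grip with the pad tips at rows 308 to 500 of the crop. The pads look well above the block top despite TCP z = 19 mm, so the real tips are about 28 mm higher than stated. I'll feel downwards gently.

play_rows(series=[[0.45,[0,0,0.05],[0,0,0]],[0.45,[0,0,0.05],[0,0,0]],[0.45,[0,0,0],[0,0,0]]])

```text
t: 8.82
tool_pos: [0.4629, -0.1321, 0.0136]
tool_rot: [-0.831, -3.029, -0.0]
contact_force: [0.4, -0.4, 0.6]
opening: 0.0386
grip_force: 0.0
```

play_rows(series=[[0.45,[0,0,0.05],[0,0,0]],[0.45,[0,0,0.05],[0,0,0]],[0.45,[0,0,0],[0,0,0]]])

```text
t: 9.2
tool_pos: [0.463, -0.1321, 0.0087]
tool_rot: [-0.831, -3.029, -0.0]
contact_force: [0.2, -0.1, -0.4]
opening: 0.0385
grip_force: 0.0
```

play_rows(series=[[0.45,[0,0,0.05],[0,0,0]],[0.45,[0,0,0.05],[0,0,0]],[0.45,[0,0,0],[0,0,0]]])

```text
t: 9.57
tool_pos: [0.463, -0.132, 0.0037]
tool_rot: [-0.831, -3.029, -0.0]
contact_force: [0.4, 0.3, 1.4]
opening: 0.039
grip_force: 0.0
```

play_rows(series=[[0,[0,0,0],[0,0,0]],[0,[0,0,0],[0,0,0]],[0,[0,0,0],[0,0,0]],[0,[0,0,0],[0,0,0]]], force=30)

```text
t: 10.07
tool_pos: [0.4632, -0.1324, 0.0041]
tool_rot: [0.831, 3.029, -0.001]
contact_force: [-1.0, -1.1, 0.2]
opening: 0.0178
grip_force: 34.3
```

play_rows(series=[[0,[0,0.2,0],[0,0,-0.32]],[0,[-0.1,0.2,0],[0,0,0]],[0,[-0.2,0.2,0],[0,0,0]],[0,[-0.2,0.2,0],[0,0,0]],[0,[-0.1,0,0],[0,0,0]],[0,[0,0,0],[0,0,0]]])

```text
t: 10.82
tool_pos: [0.5102, -0.1108, 0.004]
tool_rot: [0.763, 3.046, 0.002]
contact_force: [2.3, 1.4, -0.4]
opening: 0.0179
grip_force: 34.4
```

```bash
python3 look.py w7
python3 - <<'E'
from seg import *
m,n,l,s,c=block('w7')
for i in range(1,n):
    if s[i,4]>200: print(s[i],c[i])
a=cv2.imread('pics/w7.png'); print(a[140:250:3,285].tolist())
E
```

```text
t 10.825 block-fence yaw 0.0005811235956834082 tcp fence [-0.0779  0.0612] z 0.003962346627835733 force fence [1.4098 2.325 ] -0.3795310599569296 grip 0.017918202800860983
t 10.875 block-fence yaw 0.0003071593508137127 tcp fence [-0.078  0.061] z 0.0039931113817738215 force fence [0.8003 1.3187] -1.3244480745910427 grip 0.01748230248333456
[ 270  203   89   44 2008] [310.3177 217.4049]
[[170, 215, 210], [170, 216, 213], [170, 216, 211], [171, 217, 213], [167, 216, 211], [169, 216, 213], [168, 215, 211], [169, 217, 212], [170, 216, 212], [168, 215, 210], [170, 215, 212], [170, 216, 212], [169, 215, 211], [171, 215, 212], [171, 215, 211], [173, 216, 212], [173, 215, 211], [181, 225, 221], [61, 68, 67], [59, 56, 47], [61, 55, 47], [111, 79, 55], [115, 83, 57], [115, 80, 55], [100, 103, 105], [151, 171, 184], [149, 168, 179], [126, 121, 117], [112, 77, 51], [113, 79, 52], [115, 77, 52], [113, 77, 50], [76, 60, 44], [69, 79, 83], [70, 81, 84], [71, 78, 82], [69, 78, 83]]
```

play_rows(series=[[0,[-0.05,0,0],[0,0,0]],[0,[-0.05,0,0],[0,0,0]],[0,[-0.05,0,0],[0,0,0]],[0,[-0.05,0,0],[0,0,0]],[0,[-0.05,0,0],[0,0,0]],[0,[-0.05,0,0],[0,0,0]],[0,[0,0,0],[0,0,0]]])

```text
t: 11.75
tool_pos: [0.5222, -0.1188, 0.0041]
tool_rot: [0.764, 3.047, -0.001]
contact_force: [-4.3, 1.5, 3.2]
opening: 0.0179
grip_force: 35.0
```

```bash
python3 st.py
```

```text
t 11.75 block-fence yaw 0.0005447447445572351 tcp fence [-0.0636  0.0599] z 0.004064844580872987 force fence [-4.4429 -0.7261] 3.2460555036266543 grip 0.01791986580457239
```

play_rows(series=[[0,[-0.03,0,0],[0,0,0]],[0,[-0.03,0,0],[0,0,0]],[0,[0,0,0],[0,0,0]]])

```text
t: 12.12
tool_pos: [0.5247, -0.12, 0.0041]
tool_rot: [-0.764, -3.047, 0.001]
contact_force: [-4.5, 1.0, 3.9]
opening: 0.0174
grip_force: 35.1
```

```bash
python3 st.py
```

```text
t 12.125 block-fence yaw 0.0005963575952838696 tcp fence [-0.0608  0.06  ] z 0.004056344675316348 force fence [-4.3885 -1.2359] 3.905092417411096 grip 0.01744222597181617
```

play_rows(series=[[0,[0,0,-0.02],[0,0,0]],[0,[-0.03,0,0],[0,0,0]],[0,[-0.03,0,0],[0,0,0]],[0,[0,0,0],[0,0,0]]])

```text
t: 12.62
tool_pos: [0.5274, -0.1212, 0.0046]
tool_rot: [-0.764, -3.047, 0.0]
contact_force: [-0.6, -0.5, -5.0]
opening: 0.0179
grip_force: 33.8
```

```bash
python3 st.py
```

```text
t 12.625 block-fence yaw 0.0005856086036164498 tcp fence [-0.0579  0.0602] z 0.004587334494812453 force fence [-0.2902 -0.7321] -5.040769040305747 grip 0.01786704417860638
```

play_rows(series=[[0,[-0.03,0,0],[0,0,0]],[0,[0,0,0],[0,0,0]]])

```text
t: 12.88
tool_pos: [0.5289, -0.1219, 0.005]
tool_rot: [0.764, 3.047, -0.0]
contact_force: [0.4, 0.2, -4.4]
opening: 0.0171
grip_force: 33.8
```

```bash
python3 st.py
```

```text
t 12.875 block-fence yaw 0.0005916535622203511 tcp fence [-0.0562  0.0603] z 0.004994152686666246 force fence [0.2852 0.3732] -4.418614438329766 grip 0.017050221062323248
```

play_rows(series=[[0,[-0.02,0,0],[0,0,0]],[0,[-0.02,0,0],[0,0,0]],[0,[0,0,0],[0,0,0]]])

```text
t: 13.25
tool_pos: [0.5303, -0.1227, 0.0049]
tool_rot: [-0.764, -3.047, -0.0]
contact_force: [-1.0, 0.2, -3.7]
opening: 0.0176
grip_force: 33.9
```

```bash
python3 st.py
```

```text
t 13.25 block-fence yaw 0.0005875833161956834 tcp fence [-0.0546  0.0603] z 0.004905636880156106 force fence [-0.9997 -0.3113] -3.6615396515135705 grip 0.01756127936514416
```

play_rows(series=[[0,[-0.02,0,0],[0,0,0]],[0,[0,0,0],[0,0,0]]])

```text
t: 13.5
tool_pos: [0.5304, -0.1227, 0.0046]
tool_rot: [-0.763, -3.045, -0.001]
contact_force: [-5.2, 2.4, -1.7]
opening: 0.0176
grip_force: 34.1
```

```bash
python3 st.py
```

```text
t 13.5 block-fence yaw 0.0006446847380363607 tcp fence [-0.0545  0.0603] z 0.004640882884998226 force fence [-5.7514 -0.3317] -1.6974987392985266 grip 0.017582686183179864
```

play_rows(series=[[0,[-0.02,0,0],[0,0,0]],[0,[0,0,0],[0,0,0]]])

```text
t: 13.75
tool_pos: [0.5305, -0.1227, 0.0044]
tool_rot: [-0.762, -3.043, -0.001]
contact_force: [-6.2, 4.1, -0.0]
opening: 0.0175
grip_force: 34.4
```

```bash
python3 st.py
```

```text
t 13.75 block-fence yaw 0.0008039996908308922 tcp fence [-0.0544  0.0603] z 0.004409591265967239 force fence [-7.3672  0.7116] -0.024619506668645985 grip 0.017498965745479097
```

play_rows(series=[[0,[0,-0.06,0],[0,0,0]],[0,[0,-0.06,0],[0,0,0]],[0,[0,-0.06,0],[0,0,0]],[0,[0,-0.06,0],[0,0,0]],[0,[0,-0.06,0],[0,0,0]],[0,[0,-0.06,0],[0,0,0]],[0,[0,0,0],[0,0,0]]])

```text
t: 14.62
tool_pos: [0.5225, -0.1378, 0.0042]
tool_rot: [-0.762, -3.044, -0.004]
contact_force: [-4.0, 5.6, -3.1]
opening: 0.0177
grip_force: 34.1
```

```bash
python3 st.py
```

```text
t 14.625 block-fence yaw 0.0009047602567253676 tcp fence [-0.0544  0.0432] z 0.004166755831886124 force fence [-6.1962  3.0304] -3.098589766651358 grip 0.01769759619369804
```

play_rows(series=[[0,[0,-0.04,0],[0,0,0]],[0,[0,-0.04,0],[0,0,0]],[0,[0,0,0],[0,0,0]]])

```text
t: 15.0
tool_pos: [0.5207, -0.1412, 0.0042]
tool_rot: [-0.762, -3.044, -0.005]
contact_force: [-3.9, 6.3, -2.6]
opening: 0.0177
grip_force: 34.1
```

```bash
python3 st.py
```

```text
t 15.0 block-fence yaw 0.0009735881983479189 tcp fence [-0.0544  0.0394] z 0.004169881780842148 force fence [-6.4525  3.72  ] -2.5974824008397253 grip 0.017691056329199265
```

Steady rubbing: about 6 N pressing and 3.5 N friction. I'll keep sliding.

play_rows(series=[[0,[0,-0.04,0],[0,0,0]],[0,[0,-0.04,0],[0,0,0]],[0,[0,0,0],[0,0,0]]])

```text
t: 15.38
tool_pos: [0.5188, -0.1448, 0.0042]
tool_rot: [-0.762, -3.044, -0.005]
contact_force: [-3.6, 5.5, -1.6]
opening: 0.0178
grip_force: 34.1
```

```bash
python3 st.py
```

```text
t 15.375 block-fence yaw 0.0009803446286493767 tcp fence [-0.0543  0.0354] z 0.004220732155694941 force fence [-5.7586  3.1137] -1.6483876765129684 grip 0.017827335712003643
```

play_rows(series=[[0,[0,-0.04,0],[0,0,0]],[0,[0,-0.04,0],[0,0,0]],[0,[0,0,0],[0,0,0]]])

```text
t: 15.75
tool_pos: [0.517, -0.1483, 0.0042]
tool_rot: [-0.762, -3.044, -0.005]
contact_force: [-2.9, 5.8, -2.5]
opening: 0.0178
grip_force: 34.1
```

```bash
python3 st.py
```

```text
t 15.75 block-fence yaw 0.0009640156305827929 tcp fence [-0.0543  0.0314] z 0.0042100826504297695 force fence [-5.3138  3.7343] -2.5017108897078035 grip 0.017831697913879552
```

play_rows(series=[[0,[-0.005,-0.04,0],[0,0,0]],[0,[0,-0.04,0],[0,0,0]],[0,[0,0,0],[0,0,0]]])

```text
t: 16.12
tool_pos: [0.5152, -0.1516, 0.0042]
tool_rot: [-0.762, -3.044, -0.006]
contact_force: [-3.7, 6.4, -2.4]
opening: 0.0176
grip_force: 34.3
```

```bash
python3 st.py
```

```text
t 16.125 block-fence yaw 0.001030180498243105 tcp fence [-0.0543  0.0276] z 0.004205392284581451 force fence [-6.2543  3.9353] -2.441046313536332 grip 0.017607860413734636
```

play_rows(series=[[0,[0,-0.04,0],[0,0,0]],[0,[0,-0.04,0],[0,0,0]],[0,[0,0,0],[0,0,0]]])

```text
t: 16.5
tool_pos: [0.5133, -0.1552, 0.0042]
tool_rot: [-0.762, -3.044, -0.006]
contact_force: [-4.3, 7.1, -1.3]
opening: 0.0177
grip_force: 34.2
```

```bash
python3 st.py
```

```text
t 16.5 block-fence yaw 0.0009643838070854116 tcp fence [-0.0542  0.0236] z 0.0042309565997451296 force fence [-7.1437  4.2106] -1.3329457424164557 grip 0.017728488349045966
```

play_rows(series=[[0,[0,-0.04,0],[0,0,0]],[0,[0,-0.04,0],[0,0,0]],[0,[0,0,0],[0,0,0]]])

```text
t: 16.88
tool_pos: [0.5115, -0.1587, 0.0042]
tool_rot: [-0.762, -3.044, -0.006]
contact_force: [-3.0, 9.0, -0.5]
opening: 0.0177
grip_force: 34.2
```

```bash
python3 st.py
```

```text
t 16.875 block-fence yaw 0.0009755783561971043 tcp fence [-0.0542  0.0196] z 0.004224225902530396 force fence [-6.8712  6.5102] -0.4954943336441069 grip 0.017746767766044537
```

play_rows(series=[[0,[0,-0.04,0],[0,0,0]],[0,[0,-0.04,0],[0,0,0]],[0,[0,0,0],[0,0,0]]])

```text
t: 17.25
tool_pos: [0.5096, -0.1623, 0.0042]
tool_rot: [-0.762, -3.044, -0.006]
contact_force: [-3.6, 5.9, -1.1]
opening: 0.0175
grip_force: 34.2
```

```bash
python3 st.py
```

```text
t 17.25 block-fence yaw 0.0010174693925009137 tcp fence [-0.0542  0.0156] z 0.004203204816520166 force fence [-5.9485  3.5493] -1.0526354044265933 grip 0.01754518342061963
```

play_rows(series=[[0,[0,-0.04,0],[0,0,0]],[0,[0,-0.04,0],[0,0,0]],[0,[0,0,0],[0,0,0]]])

```text
t: 17.62
tool_pos: [0.5077, -0.1658, 0.0042]
tool_rot: [-0.762, -3.044, -0.006]
contact_force: [-3.9, 6.2, -1.0]
opening: 0.0177
grip_force: 34.3
```

```bash
python3 st.py
```

```text
t 17.625 block-fence yaw 0.0010177817559151592 tcp fence [-0.0542  0.0116] z 0.004198977669052979 force fence [-6.3651  3.6714] -1.0092999459407364 grip 0.017734436673862018
```

play_rows(series=[[0,[0,-0.04,0],[0,0,0]],[0,[0,-0.04,0],[0,0,0]],[0,[0,0,0],[0,0,0]]])

```text
t: 18.0
tool_pos: [0.5058, -0.1694, 0.0042]
tool_rot: [-0.762, -3.044, -0.005]
contact_force: [-3.7, 6.7, -2.4]
opening: 0.0175
grip_force: 34.3
```

```bash
python3 st.py
```

```text
t 18.0 block-fence yaw 0.001030412923217483 tcp fence [-0.0542  0.0076] z 0.004233500631582121 force fence [-6.4497  4.1147] -2.4177988955237613 grip 0.01752883240912233
```

play_rows(series=[[0,[0,-0.04,0],[0,0,0]],[0,[0,-0.04,0],[0,0,0]],[0,[0,0,0],[0,0,0]]])

```text
t: 18.38
tool_pos: [0.5039, -0.1729, 0.0042]
tool_rot: [-0.762, -3.044, -0.005]
contact_force: [-3.7, 6.6, -1.9]
opening: 0.0179
grip_force: 34.2
```

```bash
python3 st.py
```

```text
t 18.375 block-fence yaw 0.0010835307288026286 tcp fence [-0.0542  0.0036] z 0.004175713724718616 force fence [-6.3837  4.049 ] -1.8876575535846187 grip 0.017855361884872717
```

play_rows(series=[[0,[0,-0.04,0],[0,0,0]],[0,[0,-0.04,0],[0,0,0]],[0,[0,0,0],[0,0,0]]])

```text
t: 18.75
tool_pos: [0.502, -0.1765, 0.0042]
tool_rot: [-0.762, -3.044, -0.005]
contact_force: [-3.5, 7.2, -1.7]
opening: 0.0177
grip_force: 34.2
```

```bash
python3 st.py
```

```text
t 18.75 block-fence yaw 0.0011295606318046936 tcp fence [-0.0541 -0.0005] z 0.004184168982241214 force fence [-6.4724  4.664 ] -1.74683441989044 grip 0.017658481242207074
```

play_rows(series=[[0,[0,-0.04,0],[0,0,0]],[0,[0,-0.04,0],[0,0,0]],[0,[0,0,0],[0,0,0]]])

```text
t: 19.12
tool_pos: [0.5002, -0.1802, 0.0042]
tool_rot: [-0.762, -3.044, -0.005]
contact_force: [-3.5, 6.5, -1.6]
opening: 0.0174
grip_force: 34.2
```

```bash
python3 st.py
```

```text
t 19.125 block-fence yaw 0.00108988247817976 tcp fence [-0.054  -0.0046] z 0.004199938527647842 force fence [-6.1347  4.0325] -1.5623541949294113 grip 0.017417747730755776
```

play_rows(series=[[0,[0,-0.04,0],[0,0,0]],[0,[0,-0.04,0],[0,0,0]],[0,[0,0,0],[0,0,0]]])

```text
t: 19.5
tool_pos: [0.5001, -0.1862, 0.0053]
tool_rot: [0.763, 3.046, -0.001]
contact_force: [-0.1, 0.4, -4.7]
opening: 0.0178
grip_force: 33.7
```

```bash
python3 st.py
```

```text
t 19.5 block-fence yaw 0.0005924179420011555 tcp fence [-0.0512 -0.0099] z 0.005274842260898159 force fence [-0.2632  0.2925] -4.722485576019606 grip 0.017810237667628435
```

The key dropped at y of about -7 mm: the side load vanished and x jumped 3 mm. Now I'll centre it and feed it in.

play_rows(series=[[0,[0,-0.04,0],[0,0,0]],[0,[-0.03,0,0],[0,0,0]],[0,[0,0,0],[0,0,0]]])

```text
t: 19.88
tool_pos: [0.5002, -0.1883, 0.0051]
tool_rot: [0.764, 3.047, -0.0]
contact_force: [0.1, -0.5, -4.2]
opening: 0.0176
grip_force: 33.7
```

```bash
python3 st.py
```

```text
t 19.875 block-fence yaw 0.00043945425223501644 tcp fence [-0.0502 -0.0118] z 0.0051304154234652 force fence [ 0.3464 -0.3298] -4.174574362673405 grip 0.01757908670858584
```

play_rows(series=[[0,[-0.03,0,0],[0,0,0]],[0,[0,0,0],[0,0,0]]])

```text
t: 20.12
tool_pos: [0.5014, -0.1888, 0.0051]
tool_rot: [0.764, 3.047, -0.0]
contact_force: [0.2, 0.4, -4.0]
opening: 0.0175
grip_force: 33.7
```

```bash
python3 st.py
```

```text
t 20.125 block-fence yaw 0.000648617127141371 tcp fence [-0.0489 -0.0117] z 0.00505757710158547 force fence [0.0048 0.4871] -4.048002862629294 grip 0.0174861118753904
```

play_rows(series=[[0,[-0.025,0,0],[0,0,0]],[0,[0,0,0],[0,0,0]]])

```text
t: 20.38
tool_pos: [0.5024, -0.1894, 0.005]
tool_rot: [0.764, 3.047, -0.0]
contact_force: [0.5, -0.2, -3.9]
opening: 0.0176
grip_force: 33.7
```

```bash
python3 st.py
```

```text
t 20.375 block-fence yaw 0.0006231930749507342 tcp fence [-0.0477 -0.0117] z 0.005026619232204474 force fence [0.5708 0.0292] -3.912736446066723 grip 0.017614959509549766
```

play_rows(series=[[0,[-0.02,0,0],[0,0,0]],[0,[0,0,0],[0,0,0]]])

```text
t: 20.62
tool_pos: [0.5033, -0.1899, 0.005]
tool_rot: [0.764, 3.047, -0.0]
contact_force: [0.8, 0.2, -4.8]
opening: 0.0175
grip_force: 33.7
```

```bash
python3 st.py
```

```text
t 20.625 block-fence yaw 0.0006138627755181147 tcp fence [-0.0467 -0.0117] z 0.005035876418333619 force fence [0.585  0.5066] -4.7711318424252 grip 0.017522071267677828
```

play_rows(series=[[0,[-0.015,0,0],[0,0,0]],[0,[0,0,0],[0,0,0]]])

```text
t: 20.88
tool_pos: [0.5036, -0.1901, 0.0049]
tool_rot: [-0.763, -3.047, -0.0]
contact_force: [-0.6, -1.0, -3.0]
opening: 0.0181
grip_force: 33.9
```

```bash
python3 st.py
```

```text
t 20.875 block-fence yaw 0.0006641357841647988 tcp fence [-0.0463 -0.0117] z 0.004896953742150718 force fence [-0.0799 -1.2032] -2.9847177089978514 grip 0.0181446951854375
```

play_rows(series=[[0,[-0.015,0,0],[0,0,0]],[0,[0,0,0],[0,0,0]]])

```text
t: 21.12
tool_pos: [0.5037, -0.1901, 0.0046]
tool_rot: [-0.763, -3.045, -0.001]
contact_force: [-3.6, 1.8, -2.6]
opening: 0.018
grip_force: 34.1
```

```bash
python3 st.py
```

```text
t 21.125 block-fence yaw 0.0007573187518294944 tcp fence [-0.0463 -0.0117] z 0.004629864228278553 force fence [-4.0492 -0.0777] -2.557073181009735 grip 0.01801441424280794
```

Flush contact with 4 N. I'll lower it onto the table, open, and rise.

play_rows(series=[[0,[0.01,0,0.02],[0,0,0]],[0,[0,0,0],[0,0,0]],[0.25,[0,0,0],[0,0,0]],[0.45,[0,0,0],[0,0,0]],[0.45,[0,0,0],[0,0,0]],[0.45,[0,0,0],[0,0,0]]])

```text
t: 21.88
tool_pos: [0.5045, -0.1905, 0.0043]
tool_rot: [0.763, 3.046, -0.0]
contact_force: [0.1, 0.0, 0.1]
opening: 0.0384
grip_force: 0.0
```

```bash
python3 st.py
```

```text
t 21.875 block-fence yaw 0.0005820181010065539 tcp fence [-0.0453 -0.0117] z 0.004347468468316094 force fence [0.0714 0.0941] 0.08471184696287938 grip 0.038392888331626476
```

play_rows(series=[[0.45,[0,0,-0.2],[0,0,0]],[0.45,[0,0,-0.4],[0,0,0]],[0.45,[0,0,-0.7],[0,0,0]],[0.45,[0,0,-0.9],[0,0,0]],[0.45,[0,0,-0.9],[0,0,0]],[0.45,[0.5,0,-0.5],[0,0,0]],[0.45,[0.5,0,0],[0,0,0]],[0.45,[0,0,0],[0,0,0]]])

```text
t: 22.88
tool_pos: [0.4598, -0.1665, 0.1851]
tool_rot: [0.763, 3.045, -0.001]
contact_force: [-0.3, 0.2, 0.4]
opening: 0.0382
grip_force: 0.0
```

```bash
python3 look.py w8
python3 - <<'E'
from seg import *
# predicted top-face and grip corners for a flush block at fence (-.045,-.0117), compared with blue mask
def W(x,y,z): return np.r_[O+F@[x,y],z]
P=proj('w8',[W(-.020,.0133,.023),W(-.020,-.0367,.023),W(-.070,-.0367,.023),W(-.070,.0133,.023)]);print(P)
m,n,l,s,c=block('w8')
for i in range(1,n):
    if s[i,4]>100: print(s[i],c[i])
lo=P.min(0).astype(int)-6;hi=P.max(0).astype(int)+7
k=m[lo[1]:hi[1],lo[0]:hi[0]]; print(lo); print('\n'.join(''.join('.#'[q] for q in r) for r in k[::2]))
E
```

```text
t 22.875 block-fence yaw 0.0008402932802011875 tcp fence [-0.0961 -0.0116] z 0.18508919753625186 force fence [-0.322   0.0344] 0.41120292943254866 grip 0.03819071147341758
t 22.925 block-fence yaw 0.0006793535736839829 tcp fence [-0.0957 -0.0117] z 0.18462063055947753 force fence [-0.0537 -0.4895] 0.3805876741666152 grip 0.03861620506787807
[[334.6198 240.4334]
 [293.5657 240.4325]
 [292.7643 200.9291]
 [335.4088 200.9272]]
[175  40  17  14 109] [183.7615  46.9541]
[294 201  41  38 618] [308.432  213.8155]
[154 329  17  21 138] [162.2319 338.9058]
[178 342  35  39 526] [198.8118 365.2833]
[286 194]
........................................................
........................................................
........................................................
........................................................
........#########################################.......
........####..#############################..####.......
........##......########################.......##.......
........##......#####...............####.......##.......
........#############................#
[... 344 characters left out ...]
................
........###########.....................................
........###########.....................................
........###########.....................................
........###########.....................................
........###.....###.....................................
........##.......##.....................................
.........###....###.....................................
........###########.....................................
........................................................
........................................................
........................................................
........................................................
```

The blue mask matches the flush, square prediction to within about 1 px, so I'm handing the job in.

```bash
python3 -c "
from station import ctrl
print(ctrl.finish_job())"
```

```text
the job is handed in; nothing more can be done
None
```

The stop is set: its key dropped into the notch at about y = -12 mm on the fence. I left the block flush, square and standing free, and handed the job in at about 23 s; no verdict came back. My first grasp slipped off the top of the grip and tilted the block briefly.

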